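Lock the telescopic brush handle at its hole

TASK

Shorten the telescopic handle with the orange button: press its spring button down flush, keep it pressed while you slide the tube into the white outer tube, and let go at the yellow-ringed hole so that the button pops fully up there and locks. Leave the other handle, the one with the blue button, as it is.

Things in the scene. Friction and masses are not known exactly. Their poses are not given: they have to be found in the camera images.
- brush_button (a point): Centre of the top of the orange button (20 mm round), handle with grey brush head. Raised, it stands 10 mm above the floor of a grey thumb saddle on the sliding tube and 18 mm above the hole point. Floor 28 mm wide, open at both sides; along the tube two lips 10 mm high stand 36 mm apart, button midway: closed fingertips fit between them to press and push. Starts 90 to 140 mm before the hole.
- brush_pin (a joint): How far the orange button is pressed straight down: 0 is fully up, 0.010 m is flush with the saddle floor (hard stop); spring 2.5 N rising to 5 N. It must be at least 6 mm down to enter the white outer tube's mouth, 75 mm before the hole; from there to the hole it cannot rise, and if let go it stays about 6 mm down.
- brush_hole (a point): Centre of that handle's lock hole, a black oblong 32 x 17 mm ringed in yellow, in the flat top of the fixed white outer tube, 70 mm above the shelf. Saddle, button and tube slide together straight from button to hole, this point's +y (z is up), against about 1.5 N, and stay where left. The pin pops up if let go within 9 mm of this point; the tube can slide 20 mm past it.
- wiper_button (a point): Centre of the top of the blue button of the second handle: built the same, with a wide white wiper head, lying within 17 degrees of parallel, about 150 mm nearer to or farther from the robot. To be left alone.

How it is judged:
On the way, in this order (a step that is already met when the one before it is completed fails the run):
1. the orange button is pressed down while it is still outside the outer tube (value of joint brush_pin above 0.0055 m and y of brush_button in the frame of brush_hole below -0.08 m), for 0.04 s.
2. the pin travels held down inside the outer tube (value of joint brush_pin above 0.0045 m and y of brush_button in the frame of brush_hole between -0.06 and -0.025 m), for 0.04 s.
At the end, for the whole second after the job is handed in: The orange button is up again (pressed less than 2.5 mm) and within 12 mm, seen from above, of the centre of the yellow-ringed hole; the blue button was never moved by more than 8 mm (horizontal distance between brush_button and brush_hole below 0.012 m and value of joint brush_pin below 0.0025 m); the robot touches nothing.
It fails at once if the blue button is pressed or its tube slid (more than 8 mm) (distance of wiper_button from where it was at the start of the episode above 0.008 m).
It also fails if it takes over 32 s, if anything falls off the work surface, if the arm or the gripper's body presses on something with over 40 N, if the wrist force passes 120 N, or if a joint passes its speed limit or range.

ROBOT

A 7-joint arm with a two-finger parallel gripper is mounted at the origin on the work surface. World frame = base frame: x ahead of the robot, y to its left, z up, the work surface at z = 0. Lengths are in m, angles in rad, forces in N, time in s.
With the tool pointing down it reaches from about 0.4 to 0.875 m from the base axis. Payload 19.3 kg.
Tool frame: the origin (TCP) lies at the very end of the fingers, on their centre line; the grasp point (between the pads) lies 19 mm behind it (bot.pinch_z is the distance from the TCP to the grasp point, in m); y points along the fingers, x is the direction in which the jaws open and shut, and the axes are right-handed (so a half turn about y gives the same grasp; the last joint's range is limited). The gripper opens to 85 mm and grips with 20 to 120 N. Pads are 22 mm wide; open, the fingers measure 114 mm over their backs; the gripper's body (76 mm by 85 mm) begins 54 mm behind the grasp point. The pads swing forward as they close: fully open they stand 13 mm farther back than shut.
Start: joints at [1.154, 0.521, -0.036, 1.599, 0.021, 1.021, -0.113], TCP at [0.212, -0.588, 0.231] pointing down, gripper open.
Joint ranges: [-2.91, 2.91], [-0.3, 2.13], [-1.5, 1.42], [0.17, 2.43], [-1.26, 4.41], [0.16, 1.93], [-2.52, 2.52]. Speed limits (rad/s): [1.89, 1.89, 2.39, 2.39, 3.01, 3.01, 3.01].

INTERFACE

Orientations are given as [roll, pitch, yaw] about the fixed x, y, z axes, in that order (R = Rz(yaw) Ry(pitch) Rx(roll)).
In Python, from workcell import bot gives the robot as it stands. The module is installed in compiled form; this text tells all that it offers.
- The arm moves only by the tool arm_command, never from a script. Its argument "moves" is a list of rows, each an object of numbers: "rx", "ry", "rz": the turn, a rotation vector about the tool's x, y, z in rad; "x", "y", "z": the shift along the tool's x, y, z in cm; "gripper": the opening, from -1 (shut) to 1 (fully open). In form: [{"rx": .., "ry": .., "rz": .., "x": .., "y": .., "z": .., "gripper": ..}, ...]. A call has 1 to 5 rows; each row is the pose to reach, as a shift and turn from the pose commanded when the call began, along the tool's axes at that moment; what a row does not reach only later rows make up. A row lasts 1/12 s, in which the tool goes at most 41.7 mm and 7.16 degrees, less where a joint would pass 70% of its speed; a pose out of reach is approached as far as the arm can. A call with a gripper value outside its range is refused whole. The fingers move at their own pace and stop on an object; "squeeze" is the grip in N (left out, the last holds). Time passes only in rows, so rows that repeat a pose let the fingers close. It gives the time, the measured TCP pose, the force and the opening at its end, in the units of the state.
- bot.observe(): the state, without advancing time (a new reading comes with each control period).
- bot.grab_frame(name): name is "scene" or "top" or "wrist"; returns (picture, depth): 480x640x3 uint8, red, green, blue; 480x640 float32, m along the optical axis (not along the pixel's ray), 0 where there is no reading.
- bot.camera_model(name): a dict with "vfov" (degrees; the focal length in pixels is half the picture's height over the tangent of half this angle, whatever the lens; pixels are square), "cx", "cy" (the principal point, pixels), "extrinsics" (4x4, takes a point from camera to world coordinates); the wrist camera has in their place "mount" (4x4, takes a point from camera to tool coordinates, whose origin is the TCP and whose axes are the tool frame's). Camera axes: x right, y down, z forward; pixel columns grow to the right and rows downward; lengths in m; the calibration is good to about 2 mm. A picture is of the moment at which its call begins: read the wrist's pose just before it. camera_model takes no time and is no camera call.
- bot.job_done(): hands the job in, once; it reports no verdict.
Trained networks look in the newest picture that a camera, given by its name, has taken for a name from the list of things; names that differ only in an ending like _2 or _b are one class to them, and where a whole thing is asked for, a point or a joint stands for the part that bears it (a point fixed in the world has none). Each returns a list of dicts, best first, with "p" (0 to 1); they miss things now and then, are a little off and sometimes report something else, mostly with a low value. They report only what shows in the picture. A call takes as long as a camera call.
- bot.spot_in(name, camera): "box" ([left, top, right, bottom] in pixels, round what is visible of it).
- bot.masks_of(name, camera): "mask" (480x640 bool, what is visible of it) and "box" ([left, top, right, bottom] in pixels, round what is visible of it).
The state is a dict: "clock": time; "qpos": joint angles; "qd": joint speeds; "joint_efforts": joint torques, N m; "position": TCP position; "tool_rot": TCP orientation; "force": force on the tool from outside, world axes, zero at the start; "moment": the same for the moment, N m; "grip_width": finger opening in m.
Only numpy, scipy, OpenCV 4.12 (cv2) and the standard library are available. Lean on these libraries where they do the work, as an engineer would, in place of code of your own. Each camera call takes 0.05 s, during which the arm holds its last target.

## Working session

There is one attempt and no reset: what is moved stays moved. The work goes in short steps, Python scripts to look and compute and a tool call to move; the robot and the scene stay as the last step left them, time stands still between calls to the robot, and variables do not carry over. Pictures are saved under pics/ and viewed, and the job is handed in when it is done.

Besides the shell and the picture viewer there is one more tool, called after "Request:" as name(argument=value, ...), one argument or row to a line, values as JSON. arm_command: Moves the arm, as the interface text tells. Its arguments: {"type":"object","properties":{"moves":{"type":"array"},"squeeze":{"type":"number"}},"required":["moves"]}

```bash
mkdir -p pics; cat > h.py <<'E'
import numpy as np, cv2
from workcell import bot
from scipy.spatial.transform import Rotation as R
def K(m,):
    f=240/np.tan(np.radians(m['vfov'])/2); return f,m['cx'],m['cy']
def ext(name,s=None):
    m=bot.camera_model(name)
    if name=='wrist':
        s=s or bot.observe(); T=np.eye(4); T[:3,:3]=R.from_euler('xyz',s['tool_rot']).as_matrix() if np.size(s['tool_rot'])==3 else np.array(s['tool_rot']); T[:3,3]=s['position']
        return T@np.array(m['mount'])
    return np.array(m['extrinsics'])
def pt(name,u,v,d,s=None):
    f,cx,cy=K(bot.camera_model(name)); p=np.array([(u-cx)/f*d,(v-cy)/f*d,d,1]); return (ext(name,s)@p)[:3]
def onz(name,u,v,z,s=None):
    f,cx,cy=K(bot.camera_model(name)); E=ext(name,s); r=E[:3,:3]@np.array([(u-cx)/f,(v-cy)/f,1]); o=E[:3,3]; return o+r*(z-o[2])/r[2]
def save(n,a): cv2.imwrite('pics/'+n,cv2.cvtColor(a,cv2.COLOR_RGB2BGR))
E
python3 - <<'E'
from h import *
s=bot.observe(); print(s)
for c in ['scene','top','wrist']:
    a,d=bot.grab_frame(c); save(c+'1.png',a); np.save(c+'d.npy',d); np.save(c+'a.npy',a)
    print(c,bot.camera_model(c))
    if c!='wrist':
      for n in ['brush_button','wiper_button','brush_hole']:
        try:
          for o in bot.spot_in(n,c)[:3]: 
            b=o['box']; u,v=(b[0]+b[2])/2,(b[1]+b[3])/2
            print(n,o['p'],np.round(b,1),pt(c,u,v,d[int(v),int(u)]))
        except Exception as e: print(n,e)
E
```

```text
{'clock': 0.0, 'qpos': array([ 1.15381928,  0.52200741, -0.0363042 ,  1.59998816,  0.02119075,
        1.02108533, -0.11277376]), 'qd': array([ 0.00080599, -0.00077253, -0.00122569, -0.00063044,  0.00088702,
       -0.00016809,  0.00164773]), 'joint_efforts': array([-1.43441866e-06, -9.27120066e+01,  1.98001854e+00, -3.69936347e+01,
        1.78049400e-02,  8.12349172e-03, -3.97725569e-05]), 'position': array([ 0.21226354, -0.58750645,  0.2307372 ]), 'tool_rot': array([-1.57087788e+00,  1.10060193e-03, -1.22402837e+00]), 'force': array([ 1.62837623, -0.10285227, -0.98684926]), 'moment': array([-0.03242473,  0.03960816, -0.01708768]), 'grip_width': 0.08543051582073606}
scene {'vfov': 49.611862635192, 'cx': 314.72312752886484, 'cy': 241.28208516831248, 'extrinsics': array([[-0.38321579,  0.78208708, -0.49141169,  0.85575585],
       [ 0.92363795,  0.32089399, -0.20957093,  0.10983779],
       [-0.00621166, -0.53419738, -0.84533696,  0.62910358],
       [ 0.        ,  0.        ,  0.        ,  1.        ]])}
brush_button 0.81 [255.2 293.4 268.9 313.6] [ 0.64150034 -0.0482807   0.0865159
[... 660 characters left out ...]
0535789   0.08976068]
wiper_button 0.49 [371.3 295.6 390.5 310.5] [ 0.46620121 -0.10445517  0.08974066]
wiper_button 0.42 [125.4 154.4 497.7 236.1] [ 0.62270537 -0.00930541  0.06881851]
brush_hole 0.86 [125.2 157.3 496.3 237.2] [ 0.6193509  -0.00818568  0.0702294 ]
wrist {'vfov': 68.20197646231438, 'cx': 320.5110762871958, 'cy': 240.6581637131628, 'mount': array([[ 9.99999876e-01,  2.98793274e-04, -3.98639345e-04,
        -1.80640278e-04],
       [ 4.74138398e-04, -3.25196329e-01,  9.45646405e-01,
        -1.42411441e-01],
       [ 1.52916734e-04, -9.45646476e-01, -3.25196430e-01,
         8.36483576e-02],
       [ 0.00000000e+00,  0.00000000e+00,  0.00000000e+00,
         1.00000000e+00]])}
```

View pictures.

View pics/scene1.png

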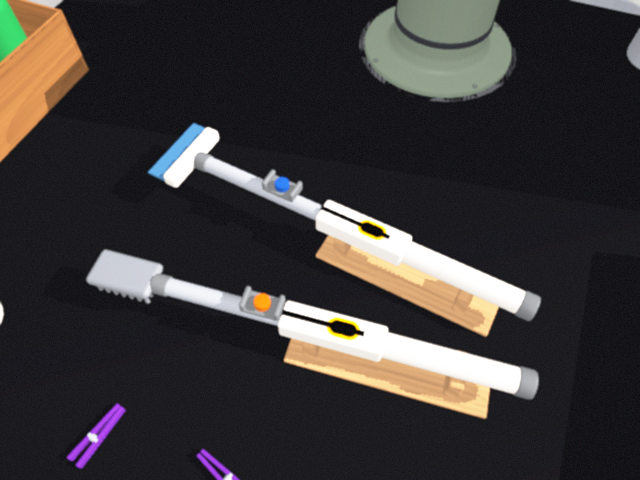

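View pics/top1.png

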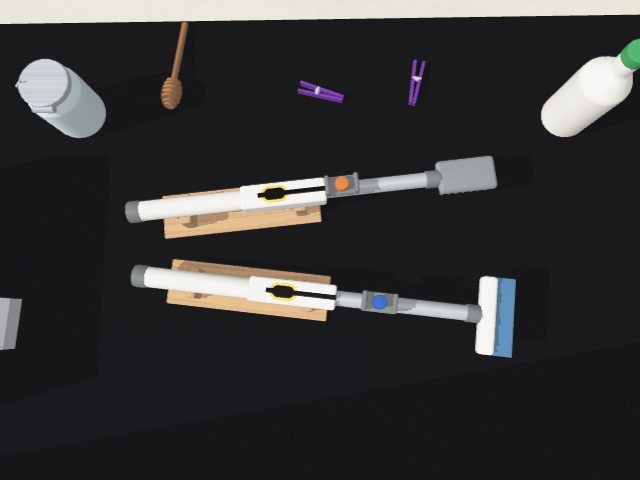

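View pics/wrist1.png

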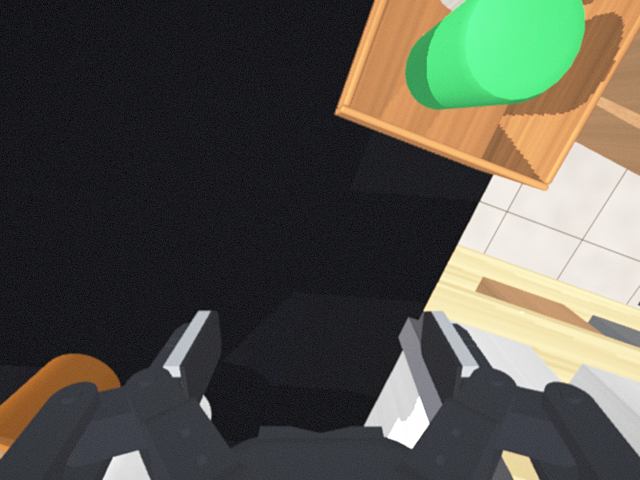

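```bash
python3 - <<'E'
from h import *
def tri(n,pa,pb):
    L=[]
    for c,(u,v) in (('scene',pa),('top',pb)):
        f,cx,cy=K(bot.camera_model(c)); E=ext(c); r=E[:3,:3]@np.array([(u-cx)/f,(v-cy)/f,1]); L.append((E[:3,3],r/np.linalg.norm(r)))
    A=np.zeros((3,3));b=np.zeros(3)
    for o,r in L: P=np.eye(3)-np.outer(r,r); A+=P; b+=P@o
    x=np.linalg.solve(A,b); print(n,'tri',x.round(4),'miss mm',[round(1e3*np.linalg.norm((np.eye(3)-np.outer(r,r))@(x-o)),1) for o,r in L])
res={}
for c in ['scene','top']:
    a=np.load(c+'a.npy'); d=np.load(c+'d.npy'); h=cv2.cvtColor(a,cv2.COLOR_RGB2HSV)
    boxes={'scene':{'btn':(240,285,285,320),'hole':(315,310,375,345),'bbtn':(265,170,300,200),'bhole':(350,215,395,242)},
     'top':{'btn':(325,170,360,198),'hole':(250,175,300,208),'bbtn':(360,290,400,312),'bhole':(260,278,305,305)}}[c]
    for n,(l,t,r,b) in boxes.items():
        H=h[t:b,l:r]; 
        lo,hi={'btn':(5,20),'hole':(22,38),'bhole':(22,38),'bbtn':(100,125)}[n]
        m=(H[...,0]>=lo)&(H[...,0]<=hi)&(H[...,1]>140)&(H[...,2]>80)
        ys,xs=np.nonzero(m)
        z=.07 if 'hole' in n else .088
        (u,v)=( (xs.min()+xs.max())/2+l,(ys.min()+ys.max())/2+t)
        P=np.array([pt(c,x+l,y+t,d[y+t,x+l]) for y,x in zip(ys,xs)])
        top=P[:,2]>np.percentile(P[:,2],90)-.004
        if n in('btn','bbtn'):
            u,v=xs[top].mean()+l,ys[top].mean()+t
        else:
            # hull centroid
            hull=cv2.convexHull(np.c_[xs,ys].astype(np.int32)); M=cv2.moments(hull); u,v=M['m10']/M['m00']+l,M['m01']/M['m00']+t
        print(c,n,len(xs),round(u,1),round(v,1),'onz',onz(c,u,v,z).round(4),'depth med',np.median(P[top],0).round(4))
        res[c,n]=(u,v)
for n in ['btn','hole','bbtn','bhole']: tri(n,res['scene',n],res['top',n])
E
```

```text
scene btn 258 261.3 301.3 onz [ 0.6399 -0.0499  0.088 ] depth med [ 0.6392 -0.0503  0.0862]
scene hole 207 342.8 328.3 onz [0.6279 0.0466 0.07  ] depth med [0.6312 0.047  0.0687]
scene bbtn 188 281.4 183.1 onz [ 0.4736 -0.1002  0.088 ] depth med [ 0.4725 -0.1011  0.0859]
scene bhole 135 371.8 229.6 onz [0.4863 0.0325 0.07  ] depth med [0.4891 0.0323 0.0687]
top btn 152 341.5 183.1 onz [ 0.6351 -0.0522  0.088 ] depth med [ 0.6349 -0.0521  0.0891]
top hole 77 274.0 193.2 onz [0.6258 0.0454 0.07  ] depth med [0.6317 0.0465 0.0715]
top bbtn 155 379.5 301.5 onz [ 0.4683 -0.1028  0.088 ] depth med [ 0.4677 -0.1023  0.0887]
top bhole 95 282.6 291.0 onz [0.4834 0.0313 0.07  ] depth med [0.4869 0.0308 0.0715]
btn tri [ 0.6371 -0.0522  0.0808] miss mm [np.float64(0.3), np.float64(0.3)]
hole tri [0.6266 0.046  0.0666] miss mm [np.float64(0.2), np.float64(0.2)]
bbtn tri [ 0.4685 -0.1034  0.0805] miss mm [np.float64(0.3), np.float64(0.3)]
bhole tri [0.4836 0.0318 0.0658] miss mm [np.float64(0.1), np.float64(0.1)]
```

Request:
arm_command(
  moves=[
    {"x":-36.2,"z":58.3,"y":0,"ry":-1.32,"gripper":-1},
    {"x":-36.2,"z":58.3,"y":0,"ry":-1.32,"gripper":-1},
    {"x":-36.2,"z":58.3,"y":0,"ry":-1.32,"gripper":-1},
    {"x":-36.2,"z":58.3,"y":0,"ry":-1.32,"gripper":-1},
    {"x":-36.2,"z":58.3,"y":0,"ry":-1.32,"gripper":-1},
  ],
)

```text
invalid input at $.moves[0]: expected keys rx, ry, rz, x, y, z, gripper
```

```bash
cat > go.py <<'E'
import sys
from h import *
s=bot.observe(); tgt=np.array([float(v) for v in sys.argv[1:4]]); yaw=float(sys.argv[4])
Rm=R.from_euler('xyz',s['tool_rot']); Rt=R.from_euler('xyz',[-np.pi/2,0,yaw])
print('pos',s['position'].round(4),s['tool_rot'].round(3),'F',s['force'].round(2),'t',s['clock'],'w',s['grip_width'])
print('shift cm',(Rm.inv().apply(tgt-s['position'])*100).round(2),'turn',(Rm.inv()*Rt).as_rotvec().round(3))
E
python3 go.py 0.637 -0.049 0.18 0.102
```

```text
pos [ 0.2124 -0.5878  0.2312] [-1.571  0.    -1.224] F [ 0.39 -0.25 -0.61] t 0.45 w 0.08526012087577314
shift cm [-36.24   5.13  58.25] turn [-0.    -1.326 -0.   ]
```

Request:
arm_command(
  moves=[
    {"rx":0,"rz":0,"x":-36.2,"z":58.3,"y":0,"ry":-1.32,"gripper":-1},
    {"rx":0,"rz":0,"x":-36.2,"z":58.3,"y":0,"ry":-1.32,"gripper":-1},
    {"rx":0,"rz":0,"x":-36.2,"z":58.3,"y":0,"ry":-1.32,"gripper":-1},
    {"rx":0,"rz":0,"x":-36.2,"z":58.3,"y":0,"ry":-1.32,"gripper":-1},
    {"rx":0,"rz":0,"x":-36.2,"z":58.3,"y":0,"ry":-1.32,"gripper":-1},
  ],
)

```text
clock: 0.87
position: [0.3423, -0.4227, 0.2315]
tool_rot: [-1.571, -0.0, -0.593]
force: [0.7, -0.8, -0.4]
grip_width: 0.0258
```

```bash
python3 go.py 0.637 -0.049 0.18 0.102
```

```text
pos [ 0.3423 -0.4227  0.2315] [-1.571 -0.    -0.593] F [ 0.7  -0.82 -0.38] t 0.8667 w 0.02582532758368132
shift cm [ 3.55  5.14 47.46] turn [ 0.    -0.695  0.   ]
```

Request:
arm_command(
  moves=[
    {"rx":0,"rz":0,"x":3.5,"z":47.4,"y":4,"ry":-0.69,"gripper":-1},
    {"rx":0,"rz":0,"x":3.5,"z":47.4,"y":4,"ry":-0.69,"gripper":-1},
    {"rx":0,"rz":0,"x":3.5,"z":47.4,"y":4,"ry":-0.69,"gripper":-1},
    {"rx":0,"rz":0,"x":3.5,"z":47.4,"y":4,"ry":-0.69,"gripper":-1},
    {"rx":0,"rz":0,"x":3.5,"z":47.4,"y":4,"ry":-0.69,"gripper":-1},
  ],
)

```text
clock: 1.28
position: [0.4718, -0.2603, 0.214]
tool_rot: [-1.571, -0.0, 0.032]
force: [1.0, -1.2, -0.3]
grip_width: 0.0002
```

```bash
python3 go.py 0.637 -0.049 0.18 0.102
```

```text
pos [ 0.4718 -0.2603  0.214 ] [-1.571 -0.     0.032] F [ 0.99 -1.2  -0.29] t 1.2833 w 0.00016454106845758737
shift cm [17.18  3.4  20.6 ] turn [ 0.   -0.07  0.  ]
```

Request:
arm_command(
  moves=[
    {"rx":0,"rz":0,"x":17.2,"z":20.5,"y":3,"ry":-0.07,"gripper":-1},
    {"rx":0,"rz":0,"x":17.2,"z":20.5,"y":3,"ry":-0.07,"gripper":-1},
    {"rx":0,"rz":0,"x":17.2,"z":20.5,"y":3,"ry":-0.07,"gripper":-1},
    {"rx":0,"rz":0,"x":17.2,"z":20.5,"y":3,"ry":-0.07,"gripper":-1},
    {"rx":0,"rz":0,"x":17.2,"z":20.5,"y":3,"ry":-0.07,"gripper":-1},
  ],
)

```text
clock: 1.7
position: [0.6008, -0.0983, 0.1905]
tool_rot: [-1.571, -0.0, 0.096]
force: [0.4, -0.8, 1.3]
grip_width: 0.0
```

```bash
python3 go.py 0.637 -0.049 0.18 0.102
```

```text
pos [ 0.6008 -0.0983  0.1905] [-1.571 -0.     0.096] F [ 0.43 -0.79  1.29] t 1.7 w 3.8076099483572685e-05
shift cm [4.08 1.05 4.56] turn [ 0.    -0.006  0.   ]
```

Request:
arm_command(
  moves=[
    {"rx":0,"rz":0,"x":3.6,"z":4.1,"y":0.5,"ry":0,"gripper":-1},
    {"rx":0,"rz":0,"x":3.6,"z":4.1,"y":0.5,"ry":0,"gripper":-1},
    {"rx":0,"rz":0,"x":3.6,"z":4.1,"y":0.5,"ry":0,"gripper":-1},
    {"rx":0,"rz":0,"x":3.6,"z":4.1,"y":0.5,"ry":0,"gripper":-1},
  ],
)

```text
clock: 2.03
position: [0.6317, -0.055, 0.1852]
tool_rot: [-1.571, 0.001, 0.097]
force: [-0.2, -1.2, -0.2]
grip_width: 0.0003
```

```bash
python3 go.py 0.637 -0.049 0.18 0.102; cat > meas.py <<'E'
import sys
from h import *
s=bot.observe(); a,d=bot.grab_frame('wrist'); save(sys.argv[1],a); np.savez('w_'+sys.argv[1][:-4],a=a,d=d)
h=cv2.cvtColor(a,cv2.COLOR_RGB2HSV)
for n,lo,hi,z in(('btn',5,20,.088),('hole',22,38,.07)):
    m=((h[...,0]>=lo)&(h[...,0]<=hi)&(h[...,1]>150)&(h[...,2]>90)).astype(np.uint8)
    k,lab,st,c=cv2.connectedComponentsWithStats(m)
    for i in sorted(range(1,k),key=lambda i:-st[i,4])[:2]:
        if st[i,4]<60: continue
        ys,xs=np.nonzero(lab==i); P=np.array([pt('wrist',x,y,d[y,x],s) for y,x in zip(ys,xs)])
        hull=cv2.convexHull(np.c_[xs,ys].astype(np.int32)); M=cv2.moments(hull); u,v=M['m10']/M['m00'],M['m01']/M['m00']
        top=P[:,2]>np.percentile(P[:,2],90)-.004; 
        print(n,st[i],'uv',round(u,1),round(v,1),'onz',onz('wrist',u,v,z,s).round(4),'top-only',P[top].mean(0).round(4), 'onz top',onz('wrist',xs[top].mean(),ys[top].mean(),z,s).round(4),'zr',P[:,2].min().round(4),P[:,2].max().round(4))
E
python3 meas.py wr2.png
```

```text
pos [ 0.6317 -0.055   0.1852] [-1.571e+00  1.000e-03  9.700e-02] F [-0.16 -1.16 -0.18] t 2.0333 w 0.0002859402485606167
shift cm [0.59 0.52 0.55] turn [-0.    -0.005 -0.001]
btn [314 221  27  29 611] uv 326.8 235.2 onz [ 0.6352 -0.0488  0.088 ] top-only [ 0.6352 -0.0496  0.088 ] onz top [ 0.6352 -0.0496  0.088 ] zr 0.0784 0.3276
hole [117  63  15  59 350] uv 123.6 92.7 onz [0.4898 0.0323 0.07  ] top-only [0.4923 0.0321 0.0717] onz top [0.4914 0.0323 0.07  ] zr 0.0684 0.3276
hole [330  60  14  60 331] uv 336.3 90.1 onz [0.6319 0.0478 0.07  ] top-only [0.6336 0.0481 0.0703] onz top [0.6336 0.0483 0.07  ] zr 0.0683 0.0722
```

View pics/wr2.png

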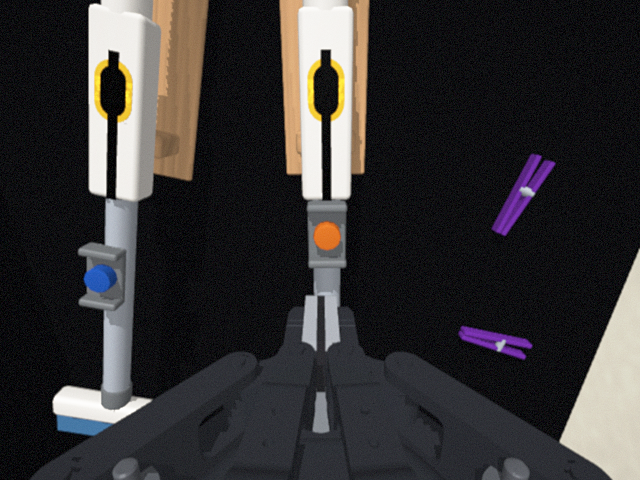

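```bash
python3 - <<'E'
from h import *
s=bot.observe(); print(s['position'])
z=np.load('w_wr2.npz'); h=cv2.cvtColor(z['a'],cv2.COLOR_RGB2HSV)
m=((h[...,0]>=20)&(h[...,0]<=38)&(h[...,1]>150)&(h[...,2]>90)); m[:,:280]=0; m[:,370:]=0; m[140:]=0
ys,xs=np.nonzero(m); u,v=(xs.min()+xs.max())/2,(ys.min()+ys.max())/2
print(u,v,onz('wrist',u,v,.07,s), onz('wrist',326,198,.07,s), onz('wrist',327,202,.088,s),onz('wrist',327,268,.088,s))
E
```

```text
[ 0.63136451 -0.05633471  0.18542483]
325.5 90.0 [0.62455064 0.04579015 0.07      ] [ 0.6322969  -0.02739628  0.07      ] [ 0.63261821 -0.02629058  0.088     ] [ 0.63764384 -0.0754827   0.088     ]
```

Request:
arm_command(
  moves=[
    {"rx":0,"rz":0,"x":0.47,"z":0.96,"y":4,"ry":0,"gripper":-1},
    {"rx":0,"rz":0,"x":0.47,"z":0.96,"y":7,"ry":0,"gripper":-1},
    {"rx":0,"rz":0,"x":0.47,"z":0.96,"y":8.6,"ry":0,"gripper":-1},
    {"rx":0,"rz":0,"x":0.47,"z":0.96,"y":8.6,"ry":0,"gripper":-1},
  ],
)

```text
clock: 2.42
position: [0.6331, -0.0473, 0.0964]
tool_rot: [-1.571, 0.005, 0.094]
force: [0.3, -1.2, 0.9]
grip_width: 0.0003
```

```bash
python3 meas.py wr3.png;python3 go.py 0.6351 -0.0463 0.079 0.098
```

```text
btn [308 284  37  24 379] uv 328.4 294.2 onz [ 0.636  -0.0417  0.088 ] top-only [ 0.6371 -0.0418  0.089 ] onz top [ 0.6371 -0.0422  0.088 ] zr 0.0779 0.2388
hole [  5  52  26  90 840] uv 17.4 98.0 onz [0.4899 0.0323 0.07  ] top-only [0.4923 0.0322 0.0711] onz top [0.4914 0.0324 0.07  ] zr 0.0683 0.2388
pos [ 0.6343 -0.0472  0.0987] [-1.571  0.003  0.094] F [0.21 0.48 0.66] t 2.4667 w 5.407961802719455e-05
shift cm [0.09 1.97 0.08] turn [ 0.    -0.004 -0.003]Traceback (most recent call last):
  File "meas.py", line 10, in <module>
    ys,xs=np.nonzero(lab==i); P=np.array([pt('wrist',x,y,d[y,x],s) for y,x in zip(ys,xs)])
                                          ~~^^^^^^^^^^^^^^^^^^^^^^
  File "h.py", line 13, in pt
    f,cx,cy=K(bot.camera_model(name)); p=np.array([(u-cx)/f*d,(v-cy)/f*d,d,1]); return (ext(name,s)@p)[:3]
                                                                                        ~~~^^^^^^^^
  File "h.py", line 7, in ext
    m=bot.camera_model(name)
ValueError: time passes only in moves, steps and waits
```

View pics/wr3.png

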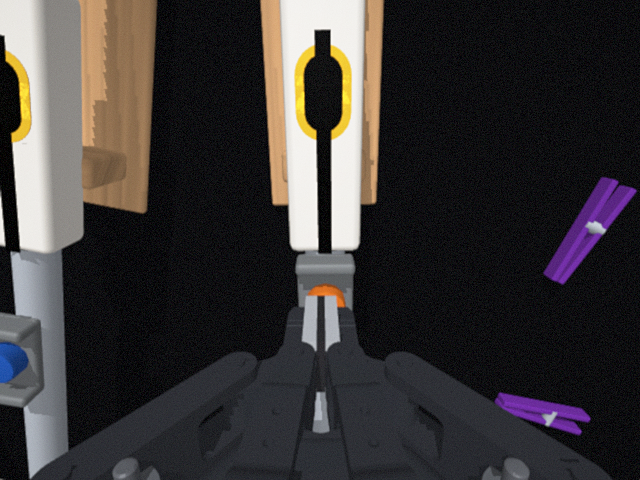

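Request:
arm_command(
  moves=[
    {"rx":0,"rz":0,"x":0.1,"z":0.04,"y":1.0,"ry":0,"gripper":-1},
    {"rx":0,"rz":0,"x":0.1,"z":0.04,"y":1.5,"ry":0,"gripper":-1},
    {"rx":0,"rz":0,"x":0.1,"z":0.04,"y":1.7,"ry":0,"gripper":-1},
    {"rx":0,"rz":0,"x":0.1,"z":0.04,"y":1.7,"ry":0,"gripper":-1},
  ],
)

```text
clock: 2.8
position: [0.637, -0.0456, 0.0831]
tool_rot: [-1.571, -0.001, 0.096]
force: [3.2, -0.7, 3.8]
grip_width: 0.0002
```

```bash
python3 go.py 0.6351 -0.0463 0.079 0.098
```

```text
pos [ 0.637  -0.0456  0.0831] [-1.571e+00 -1.000e-03  9.600e-02] F [ 3.17 -0.69  3.81] t 2.8 w 0.0001703047708855334
shift cm [-0.2   0.41 -0.06] turn [ 0.    -0.002  0.001]
```

Request:
arm_command(
  moves=[
    {"rx":0,"rz":0,"x":0,"z":0,"y":0.3,"ry":0,"gripper":-1},
    {"rx":0,"rz":0,"x":0,"z":0,"y":0.45,"ry":0,"gripper":-1},
    {"rx":0,"rz":0,"x":0,"z":0,"y":0.45,"ry":0,"gripper":-1},
  ],
)

```text
clock: 3.05
position: [0.6368, -0.0452, 0.0783]
tool_rot: [-1.571, -0.001, 0.096]
force: [3.6, -1.1, 4.1]
grip_width: -0.0
```

```bash
python3 go.py 0.6351 -0.0463 0.079 0.098
```

```text
pos [ 0.6368 -0.0452  0.0783] [-1.571e+00 -1.000e-03  9.600e-02] F [ 3.57 -1.1   4.11] t 3.05 w -4.254996609612623e-05
shift cm [-0.18 -0.07 -0.1 ] turn [ 0.    -0.002  0.001]
```

Request:
arm_command(
  moves=[
    {"rx":0,"rz":0,"x":0,"z":0,"y":0.1,"ry":0,"gripper":-1},
    {"rx":0,"rz":0,"x":0,"z":0,"y":0.1,"ry":0,"gripper":-1},
  ],
)

```text
clock: 3.22
position: [0.6369, -0.0451, 0.0781]
tool_rot: [-1.571, -0.001, 0.096]
force: [0.8, -0.7, 14.0]
grip_width: 0.0003
```

```bash
python3 meas.py wr4.png; python3 go.py 0.6351 -0.0463 0.079 0.098
```

```text
hole [ 281   42   25  104 1014] uv 293.7 94.2 onz [0.6172 0.0466 0.07  ] top-only [0.6158 0.0464 0.0706] onz top [0.6157 0.0467 0.07  ] zr 0.0681 0.2205
pos [ 0.6369 -0.0451  0.0781] [-1.571e+00 -1.000e-03  9.600e-02] F [-0.36 -1.63 13.97] t 3.2667 w 0.00010419269157061224
shift cm [-0.2  -0.09 -0.1 ] turn [ 0.    -0.002  0.001]Traceback (most recent call last):
  File "meas.py", line 10, in <module>
    ys,xs=np.nonzero(lab==i); P=np.array([pt('wrist',x,y,d[y,x],s) for y,x in zip(ys,xs)])
                                          ~~^^^^^^^^^^^^^^^^^^^^^^
  File "h.py", line 13, in pt
    f,cx,cy=K(bot.camera_model(name)); p=np.array([(u-cx)/f*d,(v-cy)/f*d,d,1]); return (ext(name,s)@p)[:3]
                                                                                        ~~~^^^^^^^^
  File "h.py", line 7, in ext
    m=bot.camera_model(name)
ValueError: time passes only in moves, steps and waits
```

View pics/wr4.png

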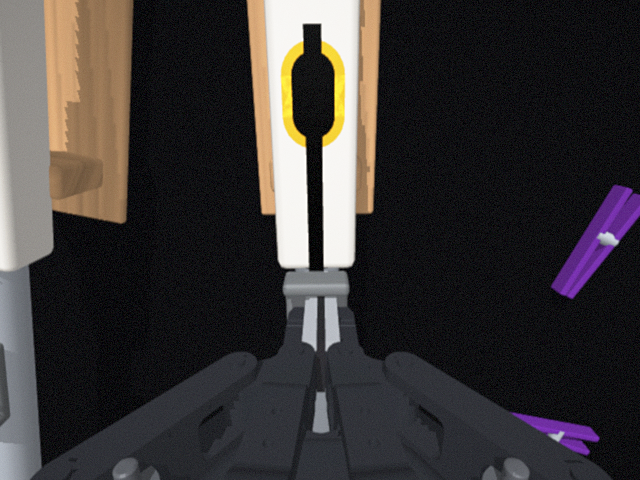

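Request:
arm_command(
  moves=[
    {"rx":0,"rz":0,"x":-0.1,"z":0.6,"y":0,"ry":0,"gripper":-1},
    {"rx":0,"rz":0,"x":-0.2,"z":1.5,"y":0,"ry":0,"gripper":-1},
    {"rx":0,"rz":0,"x":-0.2,"z":2.5,"y":0,"ry":0,"gripper":-1},
    {"rx":0,"rz":0,"x":-0.2,"z":3.4,"y":0,"ry":0,"gripper":-1},
    {"rx":0,"rz":0,"x":-0.2,"z":4.2,"y":0,"ry":0,"gripper":-1},
  ],
)

```text
clock: 3.68
position: [0.6313, -0.0029, 0.0781]
tool_rot: [-1.571, -0.002, 0.096]
force: [2.7, -1.2, 11.8]
grip_width: 0.0002
```

```bash
python3 go.py 0.626 0.0518 0.078 0.098; python3 -c "
from h import *
a,d=bot.grab_frame('wrist');save('wr5.png',a)
a,d=bot.grab_frame('top');save('top5.png',a[120:330,80:520].repeat(1,0))"
```

```text
pos [ 0.6313 -0.0029  0.0781] [-1.571 -0.002  0.096] F [ 2.75 -1.23 11.81] t 3.6833 w 0.00018923230501692186
shift cm [-0.    0.01  5.49] turn [ 0.    -0.002  0.002]
```

View pics/wr5.png

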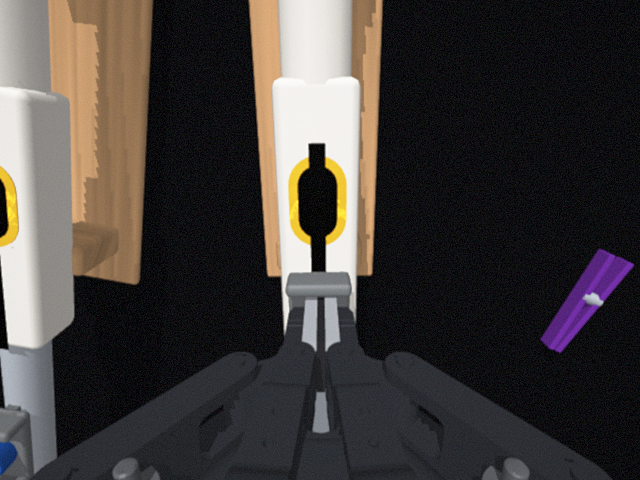

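Request:
arm_command(
  moves=[
    {"rx":0,"rz":0,"x":-0.05,"z":1.2,"y":0,"ry":0,"gripper":-1},
    {"rx":0,"rz":0,"x":-0.1,"z":2.5,"y":0,"ry":0,"gripper":-1},
    {"rx":0,"rz":0,"x":-0.1,"z":3.8,"y":0,"ry":0,"gripper":-1},
    {"rx":0,"rz":0,"x":-0.1,"z":4.9,"y":0,"ry":0,"gripper":-1},
    {"rx":0,"rz":0,"x":-0.1,"z":5.5,"y":0,"ry":0,"gripper":-1},
  ],
)

```text
clock: 4.2
position: [0.6249, 0.0528, 0.0781]
tool_rot: [-1.57, -0.002, 0.097]
force: [4.4, -0.9, 11.3]
grip_width: -0.0001
```

```bash
python3 go.py 0.626 0.0518 0.078 0.098; python3 -c "
from h import *
a,d=bot.grab_frame('wrist');save('wr6.png',a)
a,d=bot.grab_frame('top');save('top6.png',a)"; python3 go.py 0.626 0.0518 0.078 0.098
```

```text
pos [0.6249 0.0528 0.0781] [-1.57  -0.002  0.097] F [ 4.41 -0.93 11.32] t 4.2 w -5.3736408410025615e-05
shift cm [ 0.1   0.01 -0.11] turn [-0.001 -0.001  0.002]
pos [0.6249 0.0532 0.0781] [-1.57  -0.002  0.098] F [ 2.72  1.98 12.02] t 4.3 w -8.108541036207139e-05
shift cm [ 0.1   0.01 -0.15] turn [-0.001 -0.     0.002]
```

View pics/wr6.png

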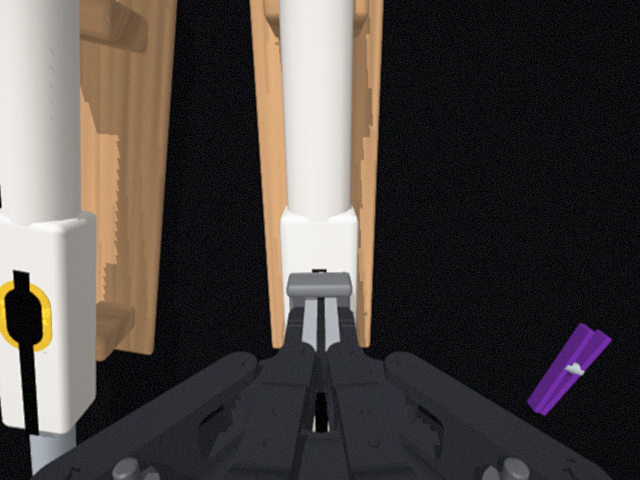

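View pics/top6.png

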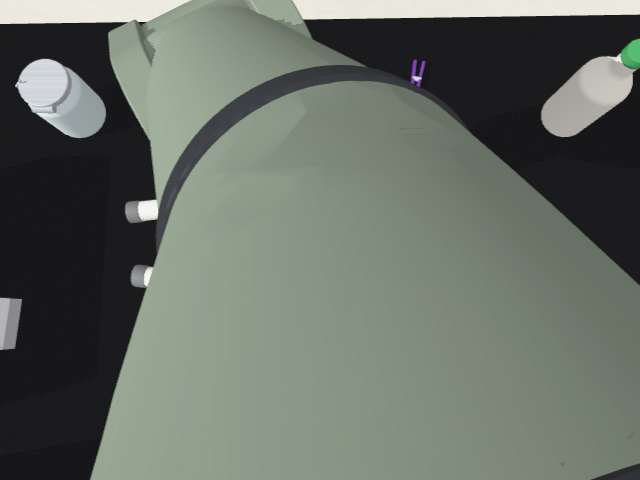

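Request:
arm_command(
  moves=[
    {"rx":0,"rz":0,"x":0,"z":0,"y":-0.6,"ry":0,"gripper":-1},
    {"rx":0,"rz":0,"x":0,"z":0,"y":-1.6,"ry":0,"gripper":-1},
    {"rx":0,"rz":0,"x":0,"z":0,"y":-4,"ry":0,"gripper":-1},
    {"rx":0,"rz":0,"x":0,"z":-3,"y":-8,"ry":0,"gripper":-1},
    {"rx":0,"rz":0,"x":0,"z":-5,"y":-10,"ry":0,"gripper":-1},
  ],
)

```text
clock: 4.72
position: [0.6283, 0.0021, 0.1793]
tool_rot: [-1.57, 0.001, 0.099]
force: [0.5, -0.3, 0.4]
grip_width: 0.0004
```

```bash
sed -i 's/^def K/_C={}\ndef K/' h.py; python3 meas.py wr7.png; python3 go.py 0.626 0.0 0.18 0.098
```

```text
btn [308 164  29  31 697] uv 322.4 179.1 onz [0.6245 0.0487 0.088 ] top-only [0.6246 0.0484 0.0887] onz top [0.6246 0.0484 0.088 ] zr 0.0803 0.3217
hole [124 153  15  52 289] uv 130.8 179.7 onz [0.4898 0.032  0.07  ] top-only [0.493  0.0326 0.0729] onz top [0.4915 0.0322 0.07  ] zr 0.0686 0.3217
hole [104 151  13  51 242] uv 110.2 175.2 onz [0.4755 0.0337 0.07  ] top-only [0.4751 0.0342 0.0723] onz top [0.4738 0.034  0.07  ] zr 0.0687 0.3217
pos [ 0.6309 -0.0051  0.1841] [-1.574 -0.005  0.092] F [ 3.55 -8.71  6.76] t 4.7667 w -0.0001109085747896185
shift cm [-0.44  0.4   0.55] turn [ 0.003 -0.006  0.005]
```

View pics/wr7.png

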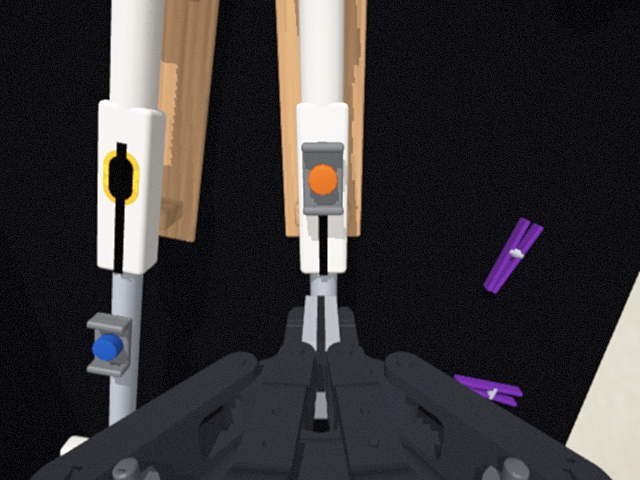

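Request:
arm_command(
  moves=[
    {"rx":0,"rz":0,"x":0,"z":0,"y":-2,"ry":0,"gripper":-1},
    {"rx":0,"rz":0,"x":0,"z":0,"y":-2,"ry":0,"gripper":-1},
    {"rx":0,"rz":0,"x":0,"z":0,"y":-2,"ry":0,"gripper":-1},
    {"rx":0,"rz":0,"x":0,"z":0,"y":-2,"ry":0,"gripper":-1},
  ],
)

```text
clock: 5.1
position: [0.6284, 0.0013, 0.1968]
tool_rot: [-1.571, 0.001, 0.096]
force: [-0.9, 1.1, -0.6]
grip_width: 0.0001
```

```bash
python3 meas.py wr8.png | grep btn; python3 -c "
from h import *
a,d=bot.grab_frame('scene'); save('sc8.png',a)
print(bot.observe()['force'].round(2), bot.observe()['position'])
h=cv2.cvtColor(a,cv2.COLOR_RGB2HSV)
for n,lo,hi,b in(('btn',5,20,(330,295,370,345)),('bbtn',100,125,(265,170,300,200))):
  l,t,r,bb=b;H=h[t:bb,l:r];m=(H[...,0]>=lo)&(H[...,0]<=hi)&(H[...,1]>140)&(H[...,2]>80);ys,xs=np.nonzero(m);
  if len(xs):print(n,len(xs),onz('scene',xs.mean()+l,ys.mean()+t,.088))
print(bot.job_done())"
```

```text
btn [309 160  27  29 608] uv 322.1 174.0 onz [0.6245 0.0485 0.088 ] top-only [0.6246 0.0483 0.0884] onz top [0.6246 0.0483 0.088 ] zr 0.0798 0.3392
[ 0.54  0.57 -0.88] [0.62837246 0.00149507 0.1963796 ]
btn 272 [0.62960761 0.0481722  0.088     ]
the job is handed in; nothing more can be done
None
```

View pics/sc8.png

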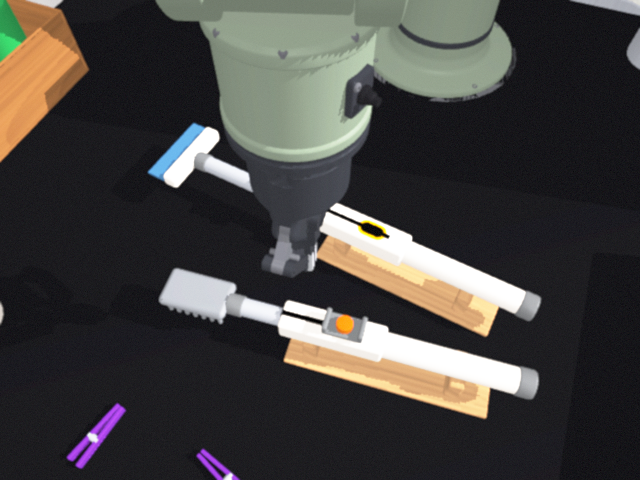

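I pressed the orange button down to its hard stop outside the white tube (14 N on the tool). I held it down while sliding the saddle about 98 mm to the yellow-ringed hole, then lifted straight off. The job was handed in about 5.2 s into the 32 s allowed.

**Orange button:** After the lift, the wrist camera shows its top at z ≈ 0.088 m, the fully raised height. It sits at (0.625, 0.048), about 3 mm from the hole as measured at (0.626, 0.046). The scene camera puts it at (0.630, 0.048), about 5 mm off in x. It differed from the other cameras by about the same amount at the start, and both readings are inside the 12 mm limit.

**Robot:** It is about 0.1 m above the handles and touching nothing, with the tool force near zero.

**Blue handle:** I never went near it with the fingers. In the last scene picture the arm hid the blue button, so I could not measure its final position. In the wrist picture taken just after the lift it is raised, and the handle looks undisturbed.

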